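# Close and latch the test guard's gate

### The job

Make the guard safe before the circuit board inside is powered: lift the gate's latch bar by its red thumb piece, swing the gate in against its spring plunger so that the bar passes over the brass striker, and let the bar drop fully into the catch behind it, so that the gate stays shut when you let go. Feel for the plunger, because the catch's adjustment varies, and press only gently; never ram the gate or the bar against the catch. Leave the board, bottle, jar and battery where they are.

Things in the scene. Friction and masses are not known exactly. Their poses are not given: they have to be found in the camera images.
- guard: Fixed bench-top test guard: aluminium base plate 170 (x) x 250 (y) x 6 mm, 14 mm posts up to 104 mm, clear side and back walls, open above. Origin: centre of its underside. Its -x side is the front, closed by the gate; +x points into the guard, +y to the hinge post. The front post on the -y side carries a brass catch and a spring plunger.
- catch_nominal (a point): NOMINAL place of the top inner edge (+x side, mid-length) of the brass striker: an upright wall without ramp, 7 mm thick (x), 22 mm long (y), top 94 mm over the bench; slot behind it. Catch and plunger are re-adjusted together from job to job, up to 14 mm in or out along the gate's arc (0.07 rad about its hinge); no entry measures that. At 0 offset the bar's front face meets it at gate angle 0.
- plunger_nominal (a point): NOMINAL place of the free tip of the black rubber spring plunger behind the gate's free edge, 170 mm from the hinge (same unmeasured offset as the catch). The closing gate meets it: 2 N at first touch plus 1.5 N per mm, damped, solid stop at 4.5 mm (9 N). From 2 mm (5 N) on, a lifted bar is past the striker and can drop; let go, the plunger holds it tight against the striker.
- hinge_post: Fixed post that bears the gate; axes parallel to the guard's. Origin: on the gate's vertical hinge axis, at bench height.
- gate (a joint): Gate angle, rad: 0 nominally closed (gate along the guard's -y from the hinge), positive open, free end swung out to the guard's -x; range -0.16 to 1.2; latched it reads within about 0.08 of 0. Blue-framed clear panel 8 mm thick, from 10 to 178 mm from the hinge axis, 13 to 104 mm above the bench. Light friction holds it where it is left.
- latch_bar (a joint): Angle, rad, of the steel latch bar on the gate's front: 0 level (at rest on its stop, also when latched), positive free end lifted, up to 0.6. It drops by its own weight (about 70 g). 8 mm thick, 12 mm high, its end 135 mm from the pivot, past the gate's free edge. Level, its underside is 12 mm below the striker's top; lifted by more than 0.11 it clears the striker.
- bar_pivot (a point): Pivot of the latch bar, on its centre line, 88 mm above the bench. In the gate's frame (the hinge post's, turned with the gate; at angle 0, x into the guard, -y along the gate) it lies at x = -14 mm, y = -75 mm. Site axes: x across the gate into the guard, -y along the bar to its free end.
- thumb_grip (a point): Centre of the red thumb piece with black ribs standing up from the latch bar: 12 mm thick (point x, across the gate), 24 mm long (y, along the bar), 32 mm high (z); pinch it across the 12 mm from above. 85 mm from the pivot towards the bar's free end and 45 mm above the bar's centre line: 133 mm above the bench when level. Nothing near it stands higher than 105 mm.
- board_mid (a point): the small red circuit board, 100 x 52 x 30 mm, lying loose inside the guard; this point is its centre. Bystander.
- bottle_mid (a point): small amber dropper bottle, 33 mm across, 102 mm tall, standing beside the guard on its catch side; this point is its centre. Bystander.
- jar_mid (a point): small screw jar with a blue lid, 36 mm across, 48 mm tall, beside the guard on its hinge side; this point is its centre. Bystander.
- battery_mid (a point): black block battery, 18 x 26 x 48 mm, standing on the bench in front of the guard's catch side; this point is its centre. Bystander.

How it is judged:
By the outcome, as a careful person would: the job done as asked, in the order asked, and still so for the second after the job is handed in, with the robot touching nothing.
It also fails if it takes over 61 s, if anything falls off the work surface, if the arm or the gripper's body presses on something with over 40 N, if the wrist force passes 120 N, or if a joint passes its speed limit or range.

### The arm

A 6-joint arm with a two-finger parallel gripper is mounted at the origin on a cart in front of the work surface, level with it; the furniture and walls round the work are solid. World frame = base frame: x ahead of the robot, y to its left, z up, the work surface at z = 0. Lengths are in m, angles in rad, forces in N, time in s.
With the tool pointing down it reaches from about 0.275 to 0.75 m from the base axis. Payload 10.2 kg.
Tool frame: the origin (TCP) lies midway between the tips of the shut fingers; the grasp point (between the pads) lies 19 mm behind it; z points along the fingers, y is the line along which they close (so a half turn about z gives the same grasp; the last joint's range is limited). The gripper opens to 88 mm and grips with 3 to 60 N. Pads are 18 mm wide; open, the fingers measure 123 mm over their backs; the gripper's body (75 mm by 187 mm) begins 45 mm behind the grasp point.
Start: joints at [-1.458, 0.313, 1.498, -0, 1.331, -0.223], TCP at [0.173, -0.496, 0.203] pointing down, gripper open.
Joint ranges: [-2.94, 2.94], [-0.97, 2.17], [0.19, 2.56], [-1.23, 4.37], [0.02, 3.11], [-2.88, 2.88]. Speed limits (rad/s): [2.39, 2.39, 3.01, 3.14, 3.14, 3.14].

### API

Orientations are given as [roll, pitch, yaw] about the fixed x, y, z axes, in that order (R = Rz(yaw) Ry(pitch) Rx(roll)).
In Python, from plant import env gives the robot as it stands.
- The arm moves only by the tool step_arm, never from a script. Its argument "moves" is one flat list of numbers, 7 for each row, row after row: the shift along the tool's x, y, z in units of 20 mm (1.0 is 20 mm), then the turn, a rotation vector about the tool's x, y, z in units of 5 degrees (1.0 is 5 degrees), then the closure, from -1 (fully open) to 1 (shut). A call has 1 to 20 rows; each row shifts and turns the commanded pose from where the row before left it, along the tool's axes as they then stand; what a row does not reach is not made up. A row lasts 1/8 s, in which the tool goes at most 62.5 mm and 10.7 degrees, less where a joint would pass 70% of its speed; a pose out of reach is approached as far as the arm can. A call with a number of a shift or a turn outside -1 to 1 is refused whole. A call with a gripper value outside its range is refused whole. The fingers move at their own pace and stop on an object; the grip force is fixed at half the most. Time passes only in rows, so rows that do not move let the fingers close. It gives the time, the measured TCP pose, the force, the opening and the grip force at its end, in the units of the state.
- env.read_state(): the state, without advancing time (a new reading comes with each control period).
- env.grab_frame(name): name is "side" or "top" or "wrist"; returns a dict with "color" (384x512x3 uint8, red, green, blue), "mtx" (3x3 intrinsics, pixels), "origin" and "rotation" of the camera in the world. Camera axes: x right, y down, z forward; pixel columns grow to the right and rows downward; lengths in m; the calibration is good to about 2 mm. A picture is of the moment at which its call begins. There is no depth.
- env.sign_off(): hands the job in; it is judged then, once.
The state is a dict: "time": time; "q": joint angles; "qvel": joint speeds; "effort": joint torques, N m; "ee_pos": TCP position; "tcp_rot": TCP orientation; "ft_force": force on the tool from outside, world axes, zero at the start; "torque": the same for the moment, N m; "finger_gap": opening from 0.0 (shut) to 1.0 (fully open); "grip_force": force on a finger pad.
Only numpy, scipy, OpenCV 4.12 (cv2) and the standard library are available. Lean on these libraries where they do the work, as an engineer would, in place of code of your own. Each camera call takes 0.05 s, during which the arm holds its last target. There are 200 camera calls.

## Working session

There is one attempt and no reset: what is moved stays moved. The work goes in short steps, Python scripts to look and compute and a tool call to move; the robot and the scene stay as the last step left them, time stands still between calls to the robot, and variables do not carry over. Pictures are saved under pics/ and viewed, at most 10 in all, crops included, and the job is handed in when it is done.

Besides the shell and the picture viewer there is one more tool, called after "Emit:" by a JSON object that holds its "method" and its "body", one argument or row to a line. step_arm: Moves the arm, as the interface text tells. Shifts and turns lie within -1 to 1; 1 stands for 20 mm of shift or 5 degrees of turn. Its arguments: {"type":"object","properties":{"moves":{"type":"array","items":{"type":"number","minimum":-1,"maximum":1}}},"required":["moves"]}

```bash
mkdir -p pics; python3 - <<'E'
from plant import env
import cv2,numpy as np
s=env.read_state();print({k:np.round(v,3) for k,v in s.items()})
for n in("side","top"):
    f=env.grab_frame(n);np.savez(n+"0.npz",**f)
    cv2.imwrite(f"pics/{n}0.png",cv2.resize(f["color"][:,:,::-1],(800,600),interpolation=cv2.INTER_CUBIC))
    print(n,f["mtx"].tolist(),np.round(f["origin"],4),np.round(f["rotation"],4).tolist())
E
```

```text
{'time': np.float64(0.0), 'q': array([-1.458,  0.313,  1.498, -0.   ,  1.331, -0.223]), 'qvel': array([ 0.002,  0.   , -0.   , -0.001,  0.001,  0.   ]), 'effort': array([-0.0000e+00, -4.0221e+01, -2.5227e+01,  6.9000e-02,  3.5000e-02,
       -0.0000e+00]), 'ee_pos': array([ 0.173, -0.495,  0.203]), 'tcp_rot': array([-3.14 , -0.   ,  0.336]), 'ft_force': array([ 0.261,  0.157, -0.931]), 'torque': array([-0.027,  0.029,  0.07 ]), 'grip_force': np.float64(0.0), 'finger_gap': np.float64(0.999)}
side [[396.0014922238319, 0.0, 252.64567961957204], [0.0, 396.0014922238319, 191.25147472028888], [0.0, 0.0, 1.0]] [ 0.4917 -0.5534  0.5389] [-2.0422, -0.0062, -0.1141]
top [[371.12045262186246, 0.0, 248.63897491155794], [0.0, 371.12045262186246, 194.13958434068982], [0.0, 0.0, 1.0]] [0.4188 0.266  0.957 ] [-2.968, -0.0127, -1.5456]
```

View pics/side0.png

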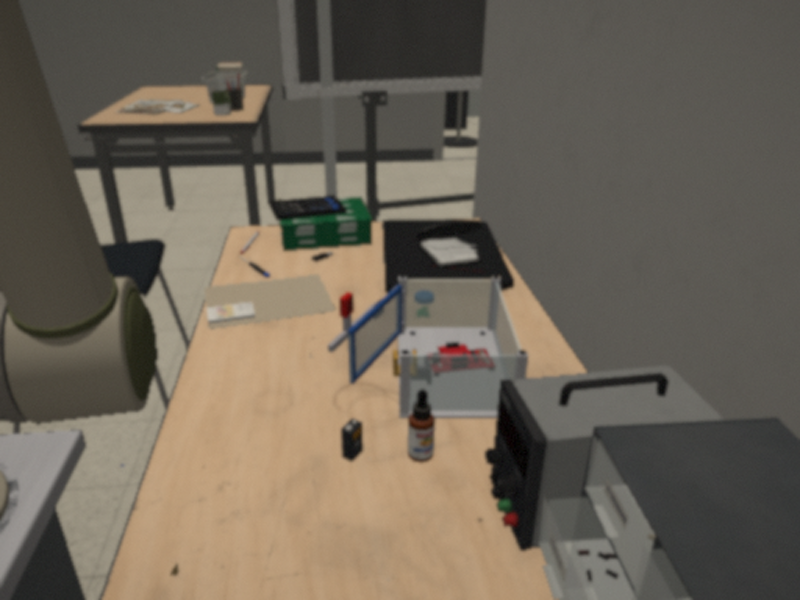

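View pics/top0.png

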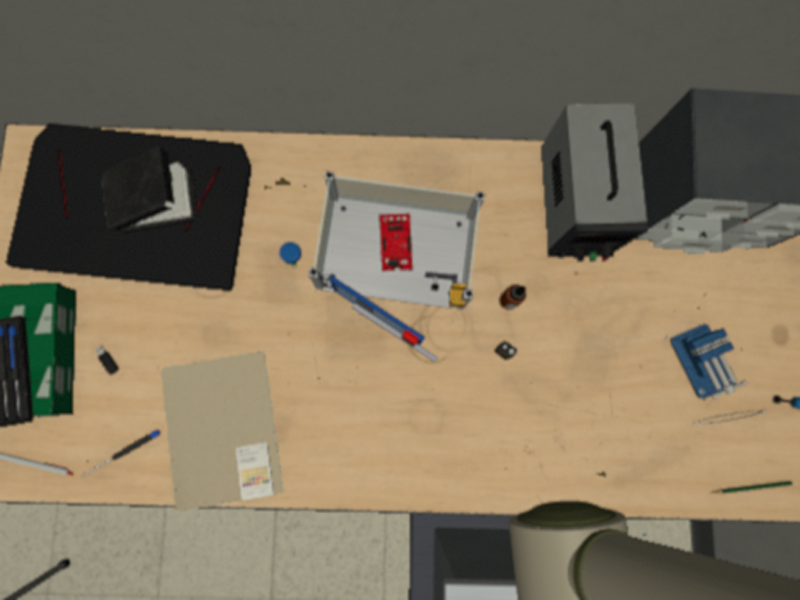

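The top picture shows the guard at about (320–480, 175–310), hinge post near (318,277), red thumb piece at (411,338), brass catch at (459,294). Next is an enlarged crop for accurate pixels.

```bash
python3 - <<'E'
import cv2,numpy as np
f=np.load("top0.npz")["color"][:,:,::-1]
c=f[105:240,190:340]
cv2.imwrite("pics/topc.png",cv2.resize(c,None,fx=5.3,fy=4.4 if 0 else 5.3*0+4.4,interpolation=cv2.INTER_CUBIC) if 0 else cv2.resize(c,(660,594),interpolation=cv2.INTER_CUBIC)) # x4.4
f=np.load("side0.npz")["color"][:,:,::-1]
c=f[170:270,200:345]
cv2.imwrite("pics/sidec.png",cv2.resize(c,(725,500),interpolation=cv2.INTER_CUBIC)) # x5
E
```

```text
(no output)
```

View pics/topc.png

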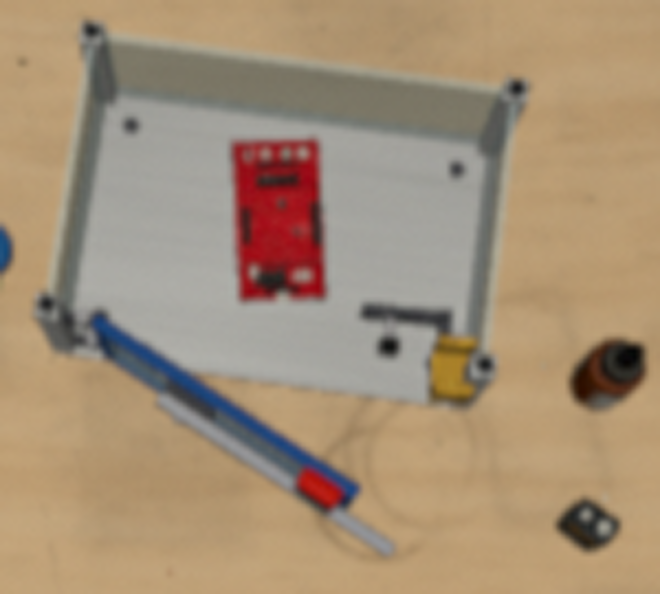

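View pics/sidec.png

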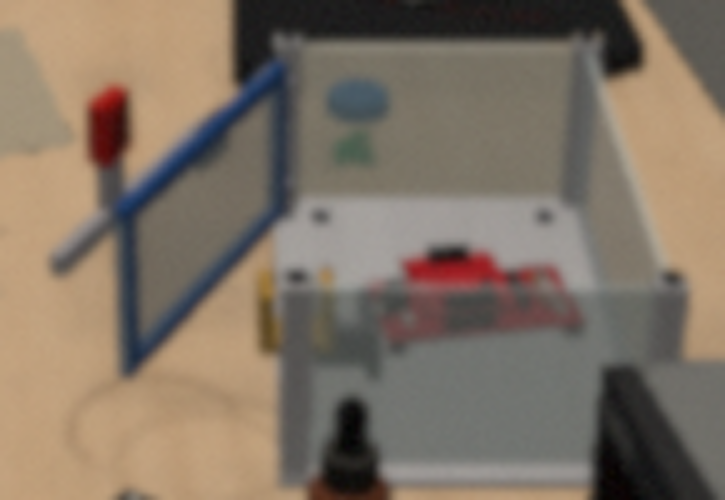

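The crop shows post tops at about (92,30), (515,89), (46,303) and (483,366), gate top corners near (100,320) and (352,490), the bar tip at (388,548), and the red thumb top near (321,488). The catch is at (455,370). The side crop shows the gate edge top at (122,212), the bar tip at (60,265) and the thumb top at (110,95).

```bash
cat > h.py <<'E'
import numpy as np
from scipy.spatial.transform import Rotation as R
from scipy.optimize import least_squares
def ray(f,u,v):
    r=f["rotation"]; M=R.from_euler("xyz",r).as_matrix() if np.size(r)==3 else np.asarray(r)
    return np.asarray(f["origin"]),M@np.linalg.solve(f["mtx"],[u,v,1])
def unp(f,u,v,z):
    o,d=ray(f,u,v); return o+d*(z-o[2])/d[2]
def proj(f,P):
    r=f["rotation"]; M=R.from_euler("xyz",r).as_matrix()
    p=f["mtx"]@(M.T@(np.asarray(P)-f["origin"])); return p[:2]/p[2]
E
python3 - <<'E'
from h import *
t=dict(np.load("top0.npz"));s=dict(np.load("side0.npz"))
T=lambda x,y:(190+(x-2.2)/4.4+.5-.0,105+(y-2.2)/4.4+.5)
S=lambda x,y:(200+x/5,170+y/5)
for n,p,z in [("BL",(92,30),.104),("BR",(515,89),.104),("FL",(46,303),.104),("FR",(483,366),.104),("gateH",(100,320),.104),("gateF",(352,490),.104),("tip",(388,548),.094),("barH",(160,400),.094),("thumbtop",(321,488),.149),("catch",(455,370),.094),("batt",(588,520),.048),("bottle",(630,355),.102)]:
    print(n,np.round(unp(t,*T(*p),z),4))
for n,p,z in [("gateF",(122,212),.104),("thumbtop",(110,95),.149),("tip",(60,262),.088)]: print("side",n,np.round(unp(s,*S(*p),z),4))
# fit: hinge x,y, yaw gate
G={(0,-.012,.104):(100,320),(0,-.176,.104):(352,490),(-.014,-.210,.094):(388,548),(-.014,-.160,.149):(321,488)}
GS={(0,-.176,.104):(122,212),(-.014,-.160,.149):(110,95)}
def res(q):
    r=[]
    for D,f,C in((G,t,T),(GS,s,S)):
        for k,v in D.items():
            c,n=np.cos(q[2]),np.sin(q[2]);P=[q[0]+c*k[0]-n*k[1],q[1]+n*k[0]+c*k[1],k[2]]
            r+=list(proj(f,P)-C(*v))
    return np.array(r)
o=least_squares(res,[.4,.4,-.5]);print(o.x,np.round(o.fun,2))
E
```

```text
BL [0.7687 0.3555 0.104 ]
BR [0.7416 0.122  0.104 ]
FL [0.6139 0.3735 0.104 ]
FR [0.5861 0.1394 0.104 ]
gateH [0.6054 0.3442 0.104 ]
gateF [0.5178 0.2083 0.104 ]
tip [0.4887 0.1881 0.094 ]
barH [0.5647 0.3112 0.094 ]
thumbtop [0.5132 0.2268 0.149 ]
catch [0.5854 0.1531 0.094 ]
batt [0.511  0.0722 0.048 ]
bottle [0.5947 0.0603 0.102 ]
side gateF [0.5185 0.1991 0.104 ]
side thumbtop [0.5156 0.2239 0.149 ]
side tip [0.4905 0.1863 0.088 ]
[ 0.61261601  0.35495536 -0.56751236] [-0.24 -0.31  0.74 -0.05  1.15  0.38 -0.36 -0.73 -0.37 -1.68 -0.46 -0.72]
```

Emit:
{"method": "step_arm", "body": {
  "moves": [0,0,0,0,0,-0.955,-1,0,0,0,0,0,-0.955,-1,0,0,0,0,0,-0.955,-1,0,0,0,0,0,-0.955,-1,0,0,0,0,0,-0.955,-1,0,0,0,0,0,-0.955,-1,0,0,0,0,0,-0.955,-1,0,0,0,0,0,-0.955,-1,1,-0.125,0,0,0,0,-1,1,-0.125,0,0,0,0,-1,1,-0.125,0,0,0,0,-1,1,-0.125,0,0,0,0,-1,1,-0.125,0,0,0,0,-1,1,-0.125,0,0,0,0,-1,1,-0.125,0,0,0,0,-1,1,-0.125,0,0,0,0,-1,1,-0.125,0,0,0,0,-1,1,-0.125,0,0,0,0,-1,1,-0.125,0,0,0,0,-1,1,-0.125,0,0,0,0,-1]
}}

```text
time: 2.6
ee_pos: [0.2773, -0.276, 0.2031]
tcp_rot: [3.142, 0.0, 1.002]
ft_force: [-0.6, 0.8, -1.5]
finger_gap: 1.0
grip_force: 0.0
```

Emit:
{"method": "step_arm", "body": {
  "moves": [1,-0.125,0,0,0,0,-1,1,-0.125,0,0,0,0,-1,1,-0.125,0,0,0,0,-1,1,-0.125,0,0,0,0,-1,1,-0.125,0,0,0,0,-1,1,-0.125,0,0,0,0,-1,1,-0.125,0,0,0,0,-1,1,-0.125,0,0,0,0,-1,1,-0.125,0,0,0,0,-1,1,-0.125,0,0,0,0,-1,1,-0.125,0,0,0,0,-1,1,-0.125,0,0,0,0,-1,1,-0.125,0,0,0,0,-1,1,-0.125,0,0,0,0,-1,1,-0.125,0,0,0,0,-1,1,-0.125,0,0,0,0,-1,1,-0.125,0,0,0,0,-1,1,-0.125,0,0,0,0,-1,1,-0.125,0,0,0,0,-1]
}}

```text
time: 4.97
ee_pos: [0.4412, 0.0698, 0.2031]
tcp_rot: [3.142, 0.0, 1.003]
ft_force: [0.2, -0.1, -0.3]
finger_gap: 0.999
grip_force: 0.0
```

Emit:
{"method": "step_arm", "body": {
  "moves": [1,-0.125,0,0,0,0,-1,1,-0.125,0,0,0,0,-1,1,-0.125,0,0,0,0,-1,1,-0.125,0,0,0,0,-1,1,-0.125,0,0,0,0,-1,1,-0.125,0,0,0,0,-1,1,-0.125,0,0,0,0,-1,1,-0.125,0,0,0,0,-1,0.7,-0.125,0,0,0,0,-1,0,0,0,0,0,0,-1,0,0,0,0,0,0,-1]
}}

```text
time: 6.35
ee_pos: [0.5157, 0.227, 0.2031]
tcp_rot: [-3.141, 0.0, 1.002]
ft_force: [0.6, -0.1, -0.7]
finger_gap: 0.999
grip_force: 0.0
```

```bash
python3 - <<'E'
from plant import env
import cv2,numpy as np
s=env.read_state();print({k:np.round(v,4).tolist() for k,v in s.items() if k in("time","ee_pos","tcp_rot","ft_force","q")})
f=env.grab_frame("wrist");np.savez("w1.npz",**f)
cv2.imwrite("pics/w1.png",cv2.resize(f["color"][:,:,::-1],(800,600),interpolation=cv2.INTER_CUBIC))
from h import *
T=[.5148,.2276]
for P in [(*T,.133),(*T,.149)]: print(proj(f,P)*800/512)
E
```

```text
{'time': 6.35, 'q': [0.2069, 0.3984, 1.3778, -0.0002, 1.3657, 0.7754], 'ee_pos': [0.5157, 0.227, 0.2031], 'tcp_rot': [-3.1415, 0.0003, 1.0024], 'ft_force': [0.5631, -0.0808, -0.7445]}
[398.44119368 297.45646132]
[398.32592905 305.96889548]
```

View pics/w1.png

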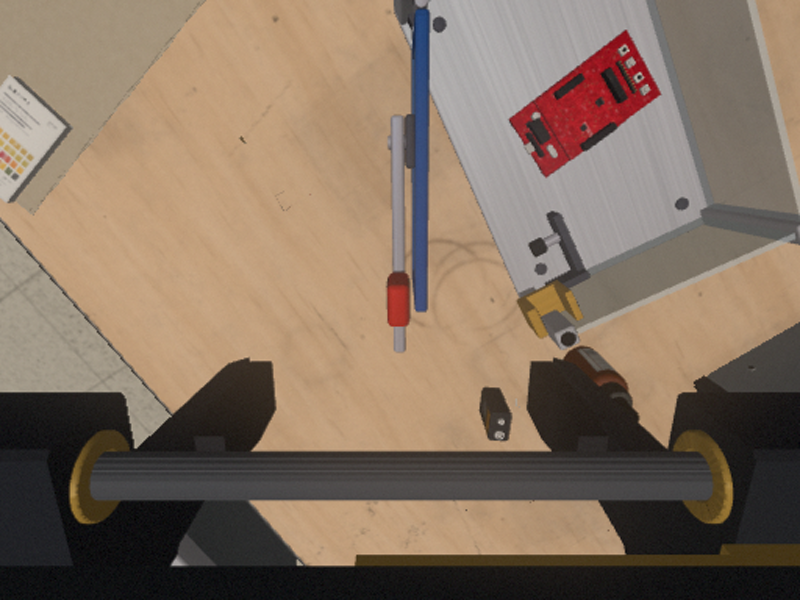

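The wrist view shows the red thumb top centred at about (398,301), against a prediction of (398,306). The gate is upright in the picture, so position and yaw are right. I'll descend and pinch.

Emit:
{"method": "step_arm", "body": {
  "moves": [0,0,0.85,0,0,0,-1,0,0,0.85,0,0,0,-1,0,0,0.85,0,0,0,-1,0,0,0.85,0,0,0,-1,0,0,0.45,0,0,0,-1,0,0,0.4,0,0,0,-1,0,0,0,0,0,0,0.3,0,0,0,0,0,0,0.3,0,0,0,0,0,0,0.5,0,0,0,0,0,0,0.6,0,0,0,0,0,0,0.7,0,0,0,0,0,0,0.8,0,0,0,0,0,0,1,0,0,0,0,0,0,1,0,0,0,0,0,0,1,0,0,0,0,0,0,1]
}}

```text
time: 8.4
ee_pos: [0.516, 0.2273, 0.1181]
tcp_rot: [3.142, -0.0, 1.003]
ft_force: [-1.1, 0.1, -0.1]
finger_gap: 0.003
grip_force: 0.0
```

```bash
cat > plan.py <<'E'
from h import *
# rows (tool frame) from commanded pose chain for poses (hinge H, gate yaw phi, bar lift a) with the tool rigid to the bar
H=np.array([.6126,.3550,0])
def bar(phi,a):
    Rg=R.from_euler("z",phi); p=H+Rg.apply([-.014,-.075,.088])
    return Rg*R.from_euler("x",-a),p   # lift raises the -y end
def rows(pos,rot,seq):
    Rb,p=bar(*seq[0]); Rt=R.from_euler("xyz",rot); rel=Rb.inv()*Rt; off=Rb.inv().apply(np.array(pos)-p)
    P,Q=np.array(pos),Rt; out=[]
    for s in seq[1:]:
        Rb,p=bar(*s); Q2=Rb*rel; P2=p+Rb.apply(off)
        row=np.r_[Q.inv().apply(P2-P)/.02,(Q.inv()*Q2).as_rotvec()/np.radians(5)]
        out.append(np.round(row,3)); P,Q=P2,Q2
    return out,P,Q.as_euler("xyz")
E
python3 - <<'E'
from plan import *
from plant import env
s=env.read_state();print(s["ft_force"],s["torque"])
o,P,e=rows(s["ee_pos"],s["tcp_rot"],[(-.5675,a) for a in (0,.04,.08,.12,.16,.20,.24)])
for r in o: print(r.tolist())
print(P,e)
E
```

```text
[-1.06054715  0.12303598 -0.05172383] [-0.0234641  -0.05494569  0.03383159]
[0.064, -0.0, -0.168, -0.0, -0.458, -0.0]
[0.064, -0.0, -0.168, -0.0, -0.458, -0.0]
[0.064, -0.0, -0.168, -0.0, -0.458, -0.0]
[0.064, -0.0, -0.168, -0.0, -0.458, -0.0]
[0.064, -0.0, -0.168, -0.0, -0.458, -0.0]
[0.064, -0.0, -0.168, -0.0, -0.458, -0.0]
[0.52118865 0.23542751 0.13737186] [3.14139554 0.23998849 1.00250109]
```

The fingers shut fully with no grip force, so they missed the thumb piece. I'll look again.

```bash
python3 - <<'E'
from plant import env
import cv2,numpy as np
a=[]
for n in("wrist","side"):
    f=env.grab_frame(n);np.savez(n+"2.npz",**f);a.append(f["color"][:,:,::-1])
w=cv2.resize(a[0],(400,300)); 
s=cv2.resize(a[1][150:270,190:350],(400,300),interpolation=cv2.INTER_CUBIC)
cv2.imwrite("pics/m2.png",np.vstack([cv2.resize(np.hstack([w,s]),(800,300))]))
E
```

```text
(no output)
```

View pics/m2.png

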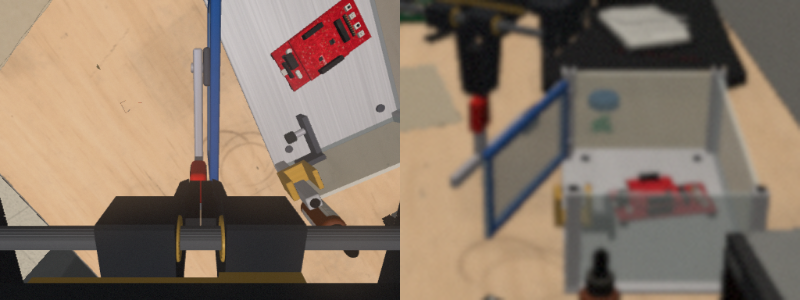

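```bash
python3 - <<'E'
from h import *
import cv2
t=dict(np.load("side2.npz"));w=dict(np.load("wrist2.npz"));w1=dict(np.load("w1.npz"))
for z in(.118,.133,.149): print(z,proj(t,(.516,.2273,z)),proj(w,(.516,.2273,z))*800/512)
print(w["origin"],w["rotation"],w1["origin"],w1["rotation"])
im=np.hstack([cv2.resize(t["color"][170:210,205:240],(350,400),interpolation=cv2.INTER_CUBIC),cv2.resize(w["color"][190:290,205:305],(400,400),interpolation=cv2.INTER_CUBIC)])
cv2.imwrite("pics/m3.png",im[:,:,::-1])
E
```

```text
0.118 [222.49476248 200.71712215] [400.45049299 344.59986967]
0.133 [222.30240383 194.7603239 ] [400.46460115 359.24282121]
0.149 [222.09390258 188.30363531] [400.48235435 377.66897707]
[0.55564293 0.28943691 0.29929438] [ 2.84903587e+00 -5.88078330e-04 -5.68717390e-01] [0.55541691 0.2891645  0.38427851] [ 2.84876132e+00 -5.40501309e-04 -5.68890990e-01]
```

View pics/m3.png

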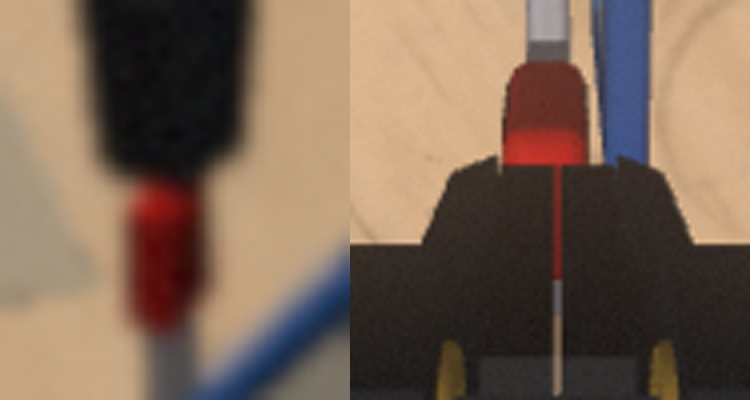

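The enlarged crops show the shut fingertips just above the thumb top: tip at side row about 187, i.e. z≈0.15, not the reported 0.118. I'll check this against the open-finger wrist view, and measure the tip from two views.

```bash
python3 - <<'E'
from h import *
w=dict(np.load("wrist2.npz"));w1=dict(np.load("w1.npz"));k=800/512
xt=np.array([.5376,.8432,0]);yt=np.array([.8432,-.5376,0])
for f,T,h in((w1,np.array([.5157,.227,.2031]),.044),(w,np.array([.516,.2273,.1181]),0)):
    for dz in(0,.015,.03,.035):
        P=T+[0,0,dz]
        print(dz,*[np.round(proj(f,P+a*xt-h*yt)*k) for a in(-.009,0,.009)],np.round(proj(f,P+.009*xt+h*yt)*k))
print(w["mtx"])
E
```

```text
0 [297. 365.] [295. 345.] [294. 325.] [507. 324.]
0.015 [288. 381.] [287. 360.] [285. 338.] [516. 338.]
0.03 [279. 399.] [277. 377.] [275. 353.] [526. 353.]
0.035 [275. 406.] [273. 383.] [271. 359.] [530. 359.]
0 [400. 364.] [400. 345.] [400. 324.] [400. 324.]
0.015 [400. 380.] [400. 359.] [400. 338.] [400. 338.]
0.03 [401. 399.] [400. 377.] [400. 353.] [400. 353.]
0.035 [401. 406.] [400. 383.] [400. 359.] [400. 359.]
[[298.09402294   0.         256.35793343]
 [  0.         298.09402294 192.56465903]
 [  0.           0.           1.        ]]
```

The open tips at (274,362) and (528,362) in w1 match dz≈0.034. The real fingertips therefore sit about 34 mm short of the reported TCP, so I'll reopen, go 35 mm lower and pinch.

Emit:
{"method": "step_arm", "body": {
  "moves": [0,0,0,0,0,0,-0.5,0,0,0,0,0,0,-0.5,0,0,0,0,0,0,-0.5,0,0,0,0,0,0,-0.5,0,0,0,0,0,0,-0.5,0,0,0.4,0,0,0,-0.5,0,0,0.4,0,0,0,-0.5,0,0,0.4,0,0,0,-0.5,0,0,0.3,0,0,0,-0.5,0,0,0.25,0,0,0,-0.5,0,0,0,0,0,0,1,0,0,0,0,0,0,1,0,0,0,0,0,0,1,0,0,0,0,0,0,1,0,0,0,0,0,0,1,0,0,0,0,0,0,1,0,0,0,0,0,0,1,0,0,0,0,0,0,1]
}}

```text
time: 10.75
ee_pos: [0.5159, 0.2274, 0.0831]
tcp_rot: [-3.141, 0.0, 1.003]
ft_force: [-2.0, 0.1, 0.8]
finger_gap: 0.132
grip_force: 30.0
```

```bash
sed -i 's/def rows(pos,rot,seq):/def rows(pos,rot,seq):/' plan.py; python3 - <<'E'
from plan import *
from plant import env
import cv2
s=env.read_state();print(s["ft_force"],s["torque"],s["ee_pos"])
o,P,e=rows(s["ee_pos"],s["tcp_rot"],[(-.5675,a) for a in (0,.04,.08,.12,.16,.20,.24)])
print(o[0].tolist(),o[-1].tolist(),P,e)
f=env.grab_frame("side");w=env.grab_frame("wrist")
im=np.hstack([cv2.resize(f["color"][165:225,200:260],(400,400),interpolation=cv2.INTER_CUBIC),cv2.resize(w["color"][170:290,195:315],(400,400),interpolation=cv2.INTER_CUBIC)])
cv2.imwrite("pics/m4.png",im[:,:,::-1])
E
```

```text
[-2.01188115  0.05883347  0.83449314] [0.08368562 0.18448841 0.26975978] [0.51586445 0.2274422  0.08312763]
[-0.006, -0.0, -0.169, -0.0, -0.458, 0.0] [-0.006, -0.0, -0.169, -0.0, -0.458, 0.0] [0.51654469 0.22850934 0.10336756] [-3.14146338  0.24011469  1.00277496]
```

View pics/m4.png

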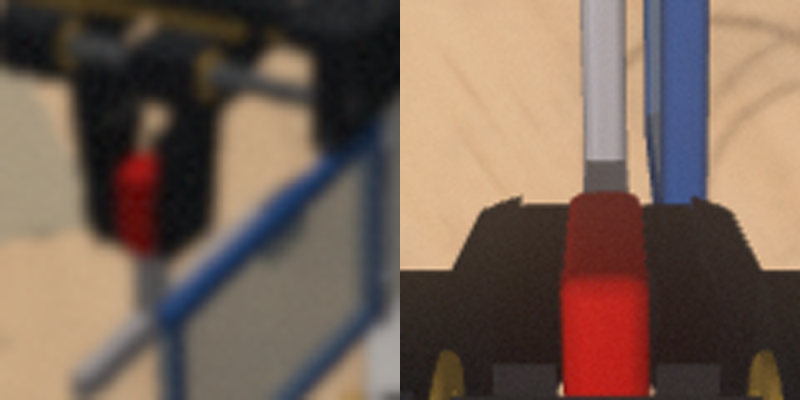

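The pinch is good: the opening is 11.6 mm at 30 N, with the red piece centred between the pads. Now I'll lift the bar by 0.24 rad, pivoting with it.

Emit:
{"method": "step_arm", "body": {
  "moves": [-0.006,0,-0.169,0,-0.458,0,1,-0.006,0,-0.169,0,-0.458,0,1,-0.006,0,-0.169,0,-0.458,0,1,-0.006,0,-0.169,0,-0.458,0,1,-0.006,0,-0.169,0,-0.458,0,1,-0.006,0,-0.169,0,-0.458,0,1,0,0,0,0,0,0,1]
}}

```text
time: 11.72
ee_pos: [0.5165, 0.2284, 0.1033]
tcp_rot: [-3.141, 0.241, 1.003]
ft_force: [-4.7, -1.8, 2.6]
finger_gap: 0.132
grip_force: 30.0
```

```bash
python3 - <<'E'
from plan import *
from plant import env
s=env.read_state();print(s["ft_force"],s["torque"],s["ee_pos"],s["tcp_rot"],s["grip_force"],s["finger_gap"])
for d in (.03,.005):
    o,P,e=rows(s["ee_pos"],s["tcp_rot"],[(-.5675+d*i,.24) for i in range(11)])
    print(o[0].tolist(),o[-1].tolist(),P,e)
E
```

```text
[-4.66316887 -1.82013538  2.58930766] [-0.1883888   0.50576171  0.23330249] [0.5164886  0.22838028 0.10328158] [-3.14123465  0.24091737  1.00305746] 30.000363872386515 0.13152897055730747
[-0.015, 0.238, 0.004, -0.082, -0.0, -0.334] [-0.015, 0.238, 0.004, -0.082, -0.0, -0.334] [0.55819996 0.2056327  0.10328158] [-3.14123465  0.24091737  1.30305746]
[-0.003, 0.04, 0.001, -0.014, -0.0, -0.056] [-0.003, 0.04, 0.001, -0.014, -0.0, -0.056] [0.52293706 0.22373496 0.10328158] [-3.14123465  0.24091737  1.05305746]
```

Emit:
{"method": "step_arm", "body": {
  "moves": [-0.015,0.238,0.004,-0.082,0,-0.334,1,-0.015,0.238,0.004,-0.082,0,-0.334,1,-0.015,0.238,0.004,-0.082,0,-0.334,1,-0.015,0.238,0.004,-0.082,0,-0.334,1]
}}

```text
time: 12.22
ee_pos: [0.5329, 0.2177, 0.1032]
tcp_rot: [3.141, 0.239, 1.124]
ft_force: [-2.9, 0.7, 0.2]
finger_gap: 0.133
grip_force: 30.0
```

Emit:
{"method": "step_arm", "body": {
  "moves": [-0.015,0.238,0.004,-0.082,0,-0.334,1,-0.015,0.238,0.004,-0.082,0,-0.334,1,-0.015,0.238,0.004,-0.082,0,-0.334,1,-0.015,0.238,0.004,-0.082,0,-0.334,1,-0.015,0.238,0.004,-0.082,0,-0.334,1,-0.015,0.238,0.004,-0.082,0,-0.334,1]
}}

```text
time: 12.98
ee_pos: [0.5588, 0.2058, 0.1031]
tcp_rot: [3.141, 0.24, 1.305]
ft_force: [-2.1, 2.8, -1.5]
finger_gap: 0.135
grip_force: 30.0
```

```bash
cat > st.py <<'E'
from plan import *
from plant import env
s=env.read_state(); phi=s["tcp_rot"][2]-np.pi/2
n=np.array([np.cos(phi),np.sin(phi),0]);d=s["ee_pos"]-H
print("theta",round(-.117-phi,4),"Fn",round(float(s["ft_force"]@n),2),"F",np.round(s["ft_force"],2),"rad",round(float(-d@np.array([-np.sin(phi),np.cos(phi),0])),4),"norm",round(float(d@n),4),"z",s["ee_pos"][2],"T",np.round(s["torque"],2),s["time"])
E
python3 st.py
```

```text
theta 0.1492 Fn -2.8 F [-2.14  2.8  -1.49] rad 0.1581 norm -0.0127 z 0.10314975572868605 T [0.46 0.02 0.18] 12.975
```

Emit:
{"method": "step_arm", "body": {
  "moves": [-0.005,0.08,0.001,-0.027,0,-0.111,1,-0.005,0.08,0.001,-0.027,0,-0.111,1,0,0,0,0,0,0,1,0,0,0,0,0,0,1]
}}

```text
time: 13.48
ee_pos: [0.5615, 0.2048, 0.1032]
tcp_rot: [3.141, 0.24, 1.323]
ft_force: [-0.4, 3.6, -3.1]
finger_gap: 0.134
grip_force: 30.0
```

```bash
python3 st.py
```

```text
theta 0.1313 Fn -1.24 F [-0.36  3.63 -3.14] rad 0.1581 norm -0.0127 z 0.10320322811867708 T [ 0.7  -0.06  0.27] 13.475
```

Emit:
{"method": "step_arm", "body": {
  "moves": [-0.005,0.08,0.001,-0.027,0,-0.111,1,-0.005,0.08,0.001,-0.027,0,-0.111,1,0,0,0,0,0,0,1,0,0,0,0,0,0,1]
}}

```text
time: 13.98
ee_pos: [0.5645, 0.2038, 0.1032]
tcp_rot: [3.141, 0.24, 1.342]
ft_force: [-0.1, 5.1, -3.7]
finger_gap: 0.131
grip_force: 30.0
```

```bash
python3 st.py
```

```text
theta 0.1113 Fn -1.22 F [-0.07  5.06 -3.71] rad 0.1581 norm -0.0126 z 0.10320418193273961 T [ 0.97 -0.06  0.21] 13.975
```

Emit:
{"method": "step_arm", "body": {
  "moves": [0.02,0.04,0,-0.014,0,-0.056,1,0.02,0.04,0,-0.014,0,-0.056,1,0,0,0,0,0,0,1]
}}

```text
time: 14.35
ee_pos: [0.5664, 0.2035, 0.1034]
tcp_rot: [3.141, 0.241, 1.352]
ft_force: [-2.1, -1.3, 0.6]
finger_gap: 0.133
grip_force: 30.0
```

```bash
python3 st.py
```

```text
theta 0.1015 Fn -1.74 F [-2.07 -1.34  0.65] rad 0.1579 norm -0.0123 z 0.10340690663934694 T [-0.22  0.24  0.25] 14.35
```

Emit:
{"method": "step_arm", "body": {
  "moves": [0.01,0.04,0,-0.014,0,-0.056,1,0.01,0.04,0,-0.014,0,-0.056,1,0,0,0,0,0,0,1]
}}

```text
time: 14.72
ee_pos: [0.5681, 0.2032, 0.1035]
tcp_rot: [3.141, 0.242, 1.362]
ft_force: [-4.5, -5.0, 2.8]
finger_gap: 0.134
grip_force: 30.0
```

```bash
python3 st.py
```

```text
theta 0.0915 Fn -3.4 F [-4.52 -4.98  2.81] rad 0.1577 norm -0.0121 z 0.10353718884747759 T [-0.77  0.49  0.26] 14.725
```

Emit:
{"method": "step_arm", "body": {
  "moves": [-0.013,0.04,0,-0.014,0,-0.056,1,-0.013,0.04,0,-0.014,0,-0.056,1,0,0,0,0,0,0,1]
}}

```text
time: 15.1
ee_pos: [0.5696, 0.2028, 0.1035]
tcp_rot: [3.141, 0.241, 1.373]
ft_force: [-4.2, -4.6, 3.7]
finger_gap: 0.13
grip_force: 30.0
```

```bash
python3 st.py
```

```text
theta 0.0813 Fn -3.2 F [-4.18 -4.56  3.66] rad 0.1577 norm -0.0122 z 0.10348510161400198 T [-0.8   0.42  0.26] 15.1
```

Emit:
{"method": "step_arm", "body": {
  "moves": [0,0.04,0,-0.014,0,-0.056,1,0,0.04,0,-0.014,0,-0.056,1,0,0,0,0,0,0,1]
}}

```text
time: 15.48
ee_pos: [0.5711, 0.2024, 0.1035]
tcp_rot: [3.141, 0.241, 1.383]
ft_force: [-3.0, -4.4, 4.1]
finger_gap: 0.133
grip_force: 30.0
```

```bash
python3 st.py
```

```text
theta 0.0712 Fn -2.14 F [-3.02 -4.39  4.1 ] rad 0.1577 norm -0.0122 z 0.10349454238320005 T [-0.81  0.44  0.19] 15.475
```

Emit:
{"method": "step_arm", "body": {
  "moves": [-0.006,0.04,0,-0.014,0,-0.056,1,-0.006,0.04,0,-0.014,0,-0.056,1,0,0,0,0,0,0,1]
}}

```text
time: 15.85
ee_pos: [0.5727, 0.202, 0.1035]
tcp_rot: [3.141, 0.241, 1.393]
ft_force: [-3.3, -3.9, 3.8]
finger_gap: 0.134
grip_force: 30.0
```

```bash
python3 st.py
```

```text
theta 0.0611 Fn -2.51 F [-3.26 -3.93  3.83] rad 0.1577 norm -0.0122 z 0.10347397725521484 T [-0.73  0.41  0.25] 15.85
```

Emit:
{"method": "step_arm", "body": {
  "moves": [-0.006,0.04,0,-0.014,0,-0.056,1,-0.006,0.04,0,-0.014,0,-0.056,1,0,0,0,0,0,0,1]
}}

```text
time: 16.23
ee_pos: [0.5742, 0.2016, 0.1035]
tcp_rot: [3.141, 0.241, 1.403]
ft_force: [-3.6, -4.5, 3.2]
finger_gap: 0.135
grip_force: 30.0
```

```bash
python3 st.py
```

```text
theta 0.0511 Fn -2.84 F [-3.65 -4.53  3.16] rad 0.1577 norm -0.0122 z 0.10347427250400608 T [-0.67  0.3   0.13] 16.225
```

Emit:
{"method": "step_arm", "body": {
  "moves": [-0.006,0.04,0,-0.014,0,-0.056,1,-0.006,0.04,0,-0.014,0,-0.056,1,0,0,0,0,0,0,1]
}}

```text
time: 16.6
ee_pos: [0.5757, 0.2012, 0.1034]
tcp_rot: [3.141, 0.24, 1.413]
ft_force: [-2.9, -3.7, 3.5]
finger_gap: 0.139
grip_force: 30.0
```

Emit:
{"method": "step_arm", "body": {
  "moves": [-0.006,0.04,0,-0.014,0,-0.056,1,-0.006,0.04,0,-0.014,0,-0.056,1,0,0,0,0,0,0,1]
}}

```text
time: 16.98
ee_pos: [0.5772, 0.2009, 0.1034]
tcp_rot: [3.141, 0.24, 1.423]
ft_force: [-2.4, -4.0, 3.2]
finger_gap: 0.133
grip_force: 30.0
```

```bash
python3 st.py
```

```text
theta 0.0309 Fn -1.79 F [-2.41 -4.01  3.2 ] rad 0.1577 norm -0.0123 z 0.10343002259387374 T [-0.67  0.32  0.19] 16.975
```

Emit:
{"method": "step_arm", "body": {
  "moves": [-0.006,0.04,0,-0.014,0,-0.056,1,-0.006,0.04,0,-0.014,0,-0.056,1,0,0,0,0,0,0,1]
}}

```text
time: 17.35
ee_pos: [0.5787, 0.2005, 0.1034]
tcp_rot: [3.141, 0.24, 1.433]
ft_force: [-2.6, -2.8, 2.6]
finger_gap: 0.131
grip_force: 30.0
```

Emit:
{"method": "step_arm", "body": {
  "moves": [-0.006,0.04,0,-0.014,0,-0.056,1,-0.006,0.04,0,-0.014,0,-0.056,1,0,0,0,0,0,0,1]
}}

```text
time: 17.73
ee_pos: [0.5803, 0.2002, 0.1034]
tcp_rot: [3.141, 0.24, 1.443]
ft_force: [-2.6, -3.8, 2.2]
finger_gap: 0.134
grip_force: 30.0
```

```bash
python3 st.py
```

```text
theta 0.0106 Fn -2.06 F [-2.56 -3.83  2.17] rad 0.1577 norm -0.0123 z 0.10340690109593814 T [-0.44  0.27  0.2 ] 17.725
```

Emit:
{"method": "step_arm", "body": {
  "moves": [-0.006,0.04,0,-0.014,0,-0.056,1,-0.006,0.04,0,-0.014,0,-0.056,1,0,0,0,0,0,0,1]
}}

```text
time: 18.1
ee_pos: [0.5818, 0.1998, 0.1034]
tcp_rot: [3.141, 0.24, 1.453]
ft_force: [-1.2, -1.6, 0.4]
finger_gap: 0.132
grip_force: 30.0
```

Emit:
{"method": "step_arm", "body": {
  "moves": [-0.006,0.04,0,-0.014,0,-0.056,1,-0.006,0.04,0,-0.014,0,-0.056,1,0,0,0,0,0,0,1]
}}

```text
time: 18.48
ee_pos: [0.5833, 0.1995, 0.1034]
tcp_rot: [3.141, 0.239, 1.463]
ft_force: [-1.0, 0.8, -0.6]
finger_gap: 0.14
grip_force: 30.0
```

```bash
python3 st.py
```

```text
theta -0.0097 Fn -1.13 F [-1.05  0.8  -0.6 ] rad 0.1577 norm -0.0124 z 0.10337583476530801 T [0.24 0.16 0.23] 18.475
```

Emit:
{"method": "step_arm", "body": {
  "moves": [-0.003,0.04,0,-0.014,0,-0.056,1,-0.003,0.04,0,-0.014,0,-0.056,1,0,0,0,0,0,0,1]
}}

```text
time: 18.85
ee_pos: [0.5849, 0.1992, 0.1034]
tcp_rot: [3.141, 0.239, 1.474]
ft_force: [-1.7, 2.5, -3.1]
finger_gap: 0.132
grip_force: 30.0
```

Emit:
{"method": "step_arm", "body": {
  "moves": [0,0.04,0,-0.014,0,-0.056,1,0,0.04,0,-0.014,0,-0.056,1,0,0,0,0,0,0,1]
}}

```text
time: 19.23
ee_pos: [0.586, 0.199, 0.1034]
tcp_rot: [-3.141, 0.24, 1.484]
ft_force: [-4.7, 2.9, -2.2]
finger_gap: 0.13
grip_force: 30.0
```

```bash
python3 st.py
```

```text
theta -0.0299 Fn -4.9 F [-4.67  2.87 -2.23] rad 0.1578 norm -0.0129 z 0.10338782676181597 T [0.63 0.61 0.08] 19.225
```

Plunger contact: Fn fell from about −1.5 N to −4.9 N and the motion lagged. I'll advance gently.

Emit:
{"method": "step_arm", "body": {
  "moves": [0,0.04,0,-0.014,0,-0.056,1,0,0,0,0,0,0,1,0,0,0,0,0,0,1]
}}

```text
time: 19.6
ee_pos: [0.5866, 0.1989, 0.1034]
tcp_rot: [-3.141, 0.24, 1.489]
ft_force: [-5.6, 2.2, -1.6]
finger_gap: 0.132
grip_force: 30.0
```

```bash
python3 st.py
```

```text
theta -0.0349 Fn -5.8 F [-5.64  2.21 -1.65] rad 0.1577 norm -0.0132 z 0.10336840220406049 T [ 0.55  0.77 -0.03] 19.6
```

Emit:
{"method": "step_arm", "body": {
  "moves": [0,0.05,0,-0.014,0,-0.056,1,0,0,0,0,0,0,1,0,0,0,0,0,0,1]
}}

```text
time: 19.98
ee_pos: [0.5873, 0.1988, 0.1033]
tcp_rot: [-3.14, 0.24, 1.494]
ft_force: [-7.2, 2.2, -0.6]
finger_gap: 0.128
grip_force: 30.0
```

```bash
python3 st.py
```

```text
theta -0.0401 Fn -7.38 F [-7.23  2.17 -0.61] rad 0.1577 norm -0.0132 z 0.10334199061705998 T [ 0.48  0.92 -0.03] 19.975
```

Emit:
{"method": "step_arm", "body": {
  "moves": [0,0.04,0,-0.01,0,-0.04,1,0,0,0,0,0,0,1,0,0,0,0,0,0,1]
}}

```text
time: 20.35
ee_pos: [0.5879, 0.1986, 0.1033]
tcp_rot: [-3.139, 0.241, 1.497]
ft_force: [-8.3, 2.2, -2.1]
finger_gap: 0.134
grip_force: 30.0
```

```bash
python3 st.py
```

```text
theta -0.0437 Fn -8.4 F [-8.26  2.2  -2.13] rad 0.1578 norm -0.0132 z 0.10332691804548874 T [ 0.45  1.12 -0.12] 20.35
```

Compression is about 3 mm (≈6.5 N). I'll lower the bar into the catch, checking force halfway.

Emit:
{"method": "step_arm", "body": {
  "moves": [0.006,0,0.169,0,0.458,0,1,0.006,0,0.169,0,0.458,0,1,0.006,0,0.169,0,0.458,0,1,0,0,0,0,0,0,1]
}}

```text
time: 20.85
ee_pos: [0.5877, 0.1973, 0.0929]
tcp_rot: [-3.139, 0.119, 1.497]
ft_force: [-7.6, 5.0, -2.3]
finger_gap: 0.133
grip_force: 30.0
```

```bash
python3 st.py
```

```text
theta -0.0431 Fn -7.96 F [-7.61  5.04 -2.29] rad 0.1591 norm -0.0132 z 0.09291861930444531 T [ 0.96  1.04 -0.  ] 20.85
```

Emit:
{"method": "step_arm", "body": {
  "moves": [0.006,0,0.085,0,0.229,0,1,0.006,0,0.085,0,0.229,0,1,0,0,0,0,0,0,1]
}}

```text
time: 21.22
ee_pos: [0.5877, 0.1973, 0.0897]
tcp_rot: [-3.139, 0.079, 1.497]
ft_force: [-7.7, 4.1, -1.8]
finger_gap: 0.135
grip_force: 30.0
```

```bash
python3 st.py
```

```text
theta -0.0435 Fn -7.98 F [-7.7   4.08 -1.83] rad 0.1591 norm -0.0132 z 0.08967626296426373 T [0.85 0.98 0.05] 21.225
```

Emit:
{"method": "step_arm", "body": {
  "moves": [0.006,0,0.085,0,0.229,0,1,0,0,0,0,0,0,1]
}}

```text
time: 21.48
ee_pos: [0.5877, 0.1972, 0.088]
tcp_rot: [-3.139, 0.059, 1.497]
ft_force: [-7.2, 4.6, -2.3]
finger_gap: 0.133
grip_force: 30.0
```

```bash
python3 st.py
```

```text
theta -0.0435 Fn -7.55 F [-7.23  4.55 -2.32] rad 0.1592 norm -0.0132 z 0.08798625202249338 T [0.8  1.   0.11] 21.475
```

No resistance from the striker, so the bar is going down behind it. I'll continue to level.

Emit:
{"method": "step_arm", "body": {
  "moves": [0.006,0,0.085,0,0.229,0,1,0.006,0,0.085,0,0.229,0,1,0,0,0,0,0,0,1]
}}

```text
time: 21.85
ee_pos: [0.5877, 0.1973, 0.0846]
tcp_rot: [-3.139, 0.019, 1.497]
ft_force: [-7.3, 5.6, -1.2]
finger_gap: 0.134
grip_force: 30.0
```

```bash
python3 st.py
```

```text
theta -0.0435 Fn -7.66 F [-7.27  5.56 -1.21] rad 0.1591 norm -0.0132 z 0.08456897244779982 T [0.81 0.97 0.11] 21.85
```

Emit:
{"method": "step_arm", "body": {
  "moves": [0.003,0,0.06,0,0.17,0,1,0,0,0,0,0,0,1]
}}

```text
time: 22.1
ee_pos: [0.5877, 0.1974, 0.0834]
tcp_rot: [-3.139, 0.005, 1.497]
ft_force: [-7.5, 4.7, -1.4]
finger_gap: 0.136
grip_force: 30.0
```

```bash
python3 st.py
```

```text
theta -0.0437 Fn -7.81 F [-7.48  4.74 -1.42] rad 0.159 norm -0.0133 z 0.08338670163370554 T [0.78 0.98 0.23] 22.1
```

Level. I'll ease back about 1.5 mm to let the bar settle against the striker, then release and rise.

Emit:
{"method": "step_arm", "body": {
  "moves": [0,-0.03,0,0,0,0,1,0,-0.03,0,0,0,0,1,0,0,0,0,0,0,1]
}}

```text
time: 22.48
ee_pos: [0.5869, 0.1976, 0.0836]
tcp_rot: [-3.14, 0.005, 1.497]
ft_force: [-5.0, 6.8, -3.7]
finger_gap: 0.136
grip_force: 30.0
```

```bash
python3 st.py
```

```text
theta -0.0437 Fn -5.51 F [-5.03  6.8  -3.66] rad 0.1589 norm -0.0141 z 0.083556238269917 T [0.83 0.62 0.04] 22.475
```

Emit:
{"method": "step_arm", "body": {
  "moves": [0,0,0,0,0,0,0.6,0,0,0,0,0,0,0.4,0,0,0,0,0,0,0.2,0,0,0,0,0,0,0,0,0,0,0,0,0,0,0,0,0,0,0,0,0]
}}

```text
time: 23.22
ee_pos: [0.5878, 0.197, 0.0839]
tcp_rot: [3.141, 0.005, 1.497]
ft_force: [-0.1, 0.6, -0.2]
finger_gap: 0.5
grip_force: 0.0
```

Emit:
{"method": "step_arm", "body": {
  "moves": [0,0,-0.4,0,0,0,0,0,0,-0.8,0,0,0,0,0,0,-1,0,0,0,0,0,0,-1,0,0,0,0,0,0,-1,0,0,0,0,0,0,-1,0,0,0,0,0,0,-1,0,0,0,0,0,0,-1,0,0,0,0,0,0,0,0,0,0,0]
}}

```text
time: 24.35
ee_pos: [0.5883, 0.1979, 0.2302]
tcp_rot: [3.137, 0.004, 1.497]
ft_force: [-0.1, 0.8, 0.3]
finger_gap: 0.497
grip_force: 0.0
```

```bash
python3 - <<'E'
from plant import env
import cv2,numpy as np
w=env.grab_frame("wrist");f=env.grab_frame("side")
im=np.hstack([cv2.resize(w["color"][80:270,200:390],(400,400),interpolation=cv2.INTER_CUBIC),cv2.resize(f["color"][160:280,215:335],(400,400),interpolation=cv2.INTER_CUBIC)])
cv2.imwrite("pics/m5.png",im[:,:,::-1])
E
```

```text
(no output)
```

View pics/m5.png

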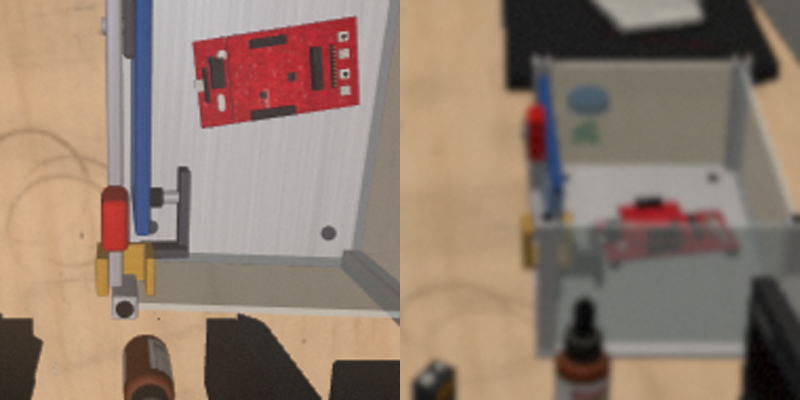

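The wrist crop shows the bar end lying in the slot between the brass walls at about (115,265), with the gate resting on the plunger at (150,197). The board and bottle are untouched and the tool is clear.

```bash
python3 -c "
from plant import env
print(env.sign_off())"
```

```text
the job is handed in; nothing more can be done
None
```

The gate is shut with the latch bar down in the catch behind the striker; the final pictures show it staying shut with the gripper clear, and I handed the job in at about 24.5 s (no verdict was returned).

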